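Fit a parts case back into a tight row

TASK

Put the small-parts case that stands alone on the table back into the row in the tray, directly beside the case with the round knob, on that case's side towards the sliding bookend. Make room by easing the cases on that side along the tray, without lifting any out, until the bookend is at its stop; lower the case in until it stands flat on the tray floor, then push the bookend back until the row is closed up with no gaps and press it together for a moment with a steady push of about 15 newtons. Work gently throughout, as hard knocks or presses damage the cases and the bookend, and leave the other things on the table alone.

Things in the scene. Friction and masses are not known exactly. Their poses are not given: they have to be found in the camera images.
- case_new_mid (a point): The case that stands alone on the table, to be put into the row. Grey plastic box 90 (its x) x 40 (its y) x 50 (z) mm, lower long edges bevelled 5 mm, about 0.13 kg; on its top a black grip block 40 (x) x 20 (y) mm that rises 30 mm, so 80 mm high in all. This point is its centre, 40 mm above its underside and 40 mm below the top of the block; its axes are the case's.
- case_knob_mid (a point): The one case in the row with a round knob in place of the grip block. Grey plastic box 90 (its x) x 40 (its y) x 50 (z) mm, lower long edges bevelled 5 mm, about 0.13 kg; the black knob is 28 mm across and rises 30 mm. This point is its centre, 40 mm above its underside and 40 mm below the top of the knob; its axes are the case's. Stands in the tray's row at the start, its axes along the tray's. It may be first, second or third from the fixed end plate.
- case_b_mid (a point): A case of the row, the same as case_new in shape and size (three such, told apart by position), with the same grip block on top. This point is its centre, 40 mm above its underside and 40 mm below the top of the block; its axes are the case's. Stands in the tray's row at the start, its axes along the tray's.
- case_c_mid (a point): A case of the row, the same as case_new in shape and size (three such, told apart by position), with the same grip block on top. This point is its centre, 40 mm above its underside and 40 mm below the top of the block; its axes are the case's. Stands in the tray's row at the start, its axes along the tray's.
- case_d_mid (a point): A case of the row, the same as case_new in shape and size (three such, told apart by position), with the same grip block on top. This point is its centre, 40 mm above its underside and 40 mm below the top of the block; its axes are the case's. Stands in the tray's row at the start, its axes along the tray's. Always last, next to the bookend.
- tray (a point): Aluminium tray, fixed to the table. Point: on its floor (8 mm above the table), midway between two 12 mm high side lips 96 mm apart. y runs along the row towards the bookend, z up. The fixed end plate (62 mm high) has its inner face at y = -105 mm; floor and lips end at y = +145 mm. Four cases start here, filling the space between end plate and bookend with under 4 mm to spare; they slide.
- bookend (a joint): Slide of the bookend along the tray's +y, in m: 0 to 0.042 (its stop: 203.8 mm between end plate and bookend). Five cases in close contact leave it at 0.0382. About 2 N of friction; it stays where it is left and can be pushed, directly or through the cases. Sliding the whole row takes up to 6 N more; once the cases and end plate are in contact nothing gives.
- bookend_mid (a point): Centre of the bookend, an upright steel plate across the row: 92 (x) x 12 (along tray y) x 62 mm high, its top 71 mm above the table, its faces 6 mm either side of this point. The side away from the cases is clear to push on.
- end_plate: The fixed upright plate that closes the other end of the tray, 96 (x) x 12 (y) x 62 mm; origin under its centre, on the tray floor; it cannot move.
- jar: Bystander, not to be disturbed: a closed jar, 52 mm across, 70 mm high; its origin is under its centre.
- tape: Bystander, not to be disturbed: a roll of tape lying flat, 80 mm across, 24 mm high; its origin is under its centre.
- driver: Bystander, not to be disturbed: a screwdriver lying on the table, about 0.2 m long.
- gear: Bystander, not to be disturbed: a printed white gear, 80 mm across, 26 mm high with its hub; its origin is under its centre.
- glue: Bystander, not to be disturbed: a bottle, 44 mm across, 115 mm high; its origin is under its centre.
- bracket: Bystander, not to be disturbed: a printed white angle bracket, 60 x 35 mm, 45 mm high; its origin is under its centre.
- mug: Bystander, not to be disturbed: a mug, 76 mm across without its handle, 90 mm high; its origin is under its centre.
There are look-alikes about, which are no part of the job. What is shaped like the part that bears case_c_mid but yellow is not meant.

How it is judged:
On the way, in this order (a step that is already met when the one before it is completed fails the run):
1. the row is parted: the bookend is pushed out to within 2 mm of its stop (joint above 0.040) (value of joint bookend above 0.04 m), for 0.2 s.
2. the new case stands on the tray floor directly beside the knobbed case on its bookend side, before the row is closed (z of case_new_mid in the frame of tray between 0.037 and 0.0435 m and y of case_new_mid in the frame of case_knob_mid between 0.038 and 0.046 m and x of case_new_mid in the frame of tray between -0.006 and 0.006 m), for 0.2 s.
3. with the row closed, it is pressed together so that at least 3 N (and never over 40 N) reaches the fixed end plate (contact force between end_plate and anything else above 3 N and value of joint bookend below 0.0402 m), for 0.2 s.
At the end, for the whole second after the job is handed in: All five cases upright (0.06 rad) on the tray floor (3 mm); the new one 38.5 to 43 mm from the knobbed one on its bookend side, within 6 mm of the tray's middle line, released and at rest; bookend joint below 0.0402 (gaps total under about 2 mm) (y of case_new_mid in the frame of case_knob_mid between 0.0385 and 0.043 m and z of case_new_mid in the frame of tray between 0.037 and 0.0425 m and x of case_new_mid in the frame of tray between -0.006 and 0.006 m and value of joint bookend below 0.0402 m and angle between each of case_new_mid, case_knob_mid, case_b_mid, case_c_mid, case_d_mid's own z axis and vertical below 0.06 rad and z of case_knob_mid in the frame of tray between 0.037 and 0.0425 m and z of case_b_mid in the frame of tray between 0.037 and 0.0425 m and z of case_c_mid in the frame of tray between 0.037 and 0.0425 m and z of case_d_mid in the frame of tray between 0.037 and 0.0425 m and linear speed of case_new below 0.01 m/s and contact force between case_new and the fingers below 0.1 N); the robot touches nothing.
It fails at once if a case of the row is lifted out of the tray (more than 15 mm) (z of any of case_knob_mid, case_b_mid, case_c_mid, case_d_mid in the frame of tray above 0.055 m).
It fails at once if the bookend or the end plate is pressed harder than 40 N (contact force between any of bookend, end_plate and anything else above 40 N).
It fails at once if the new case is pressed harder than 40 N against the tray or another case (contact force between case_new and rack above 40 N or contact force between case_new and case_knob above 40 N or contact force between case_new and case_b above 40 N or contact force between case_new and case_c above 40 N or contact force between case_new and case_d above 40 N).
It fails at once if a bystander is moved by more than 20 mm (distance of any of jar, tape, driver, gear, glue, bracket, mug from where it was at the start of the episode above 0.02 m).
It also fails if it takes over 70 s, if anything falls off the work surface, if the arm or the gripper's body presses on something with over 40 N, if the wrist force passes 120 N, or if a joint passes its speed limit or range.

ROBOT

A 6-joint arm with a two-finger parallel gripper is mounted at the origin on the work surface. World frame = base frame: x ahead of the robot, y to its left, z up, the work surface at z = 0. Lengths are in m, angles in rad, forces in N, time in s.
With the tool pointing down it reaches from about 0.425 to 0.95 m from the base axis. Payload 3.5 kg.
Tool frame: the origin (TCP) lies between the finger pads; the fingertips stand 17 mm ahead of it and the grasp point (between the pads) lies 2 mm behind it; z points along the fingers, y is the direction in which the jaws open and shut (so a half turn about z gives the same grasp; the last joint's range is limited). The gripper opens to 85 mm and grips with 20 to 120 N. Pads are 22 mm wide; open, the fingers measure 114 mm over their backs; the gripper's body (76 mm by 85 mm) begins 54 mm behind the grasp point. The pads swing forward as they close: fully open they stand 13 mm farther back than shut.
Start: joints at [-1.399, 0.286, 1.577, -0, 1.279, -0.15], TCP at [0.214, -0.64, 0.248] pointing down, gripper open.
Joint ranges: [-2.77, 2.77], [-0.9, 2.22], [0.21, 2.48], [-1.53, 4.67], [0.24, 2.81], [-2.84, 2.84]. Speed limits (rad/s): [2.79, 2.79, 3.14, 3.14, 3.14, 3.14].

INTERFACE

Orientations are given as a unit quaternion [x, y, z, w].
In Python, from plant import ctrl gives the robot as it stands.
- The arm moves only by the tool carry_out, never from a script. Its argument "commands" is a list of rows, each an object with "delta_pos": the shift along the tool's x, y, z in m, a list of three; "delta_rot": the turn, a rotation vector about the tool's x, y, z in rad, a list of three; "claw": the opening in per cent of the stroke, from 0 (shut) to 100 (fully open). A call has 1 to 8 rows; each row is the pose to reach, as a shift and turn from the pose measured when the call began, along the tool's axes at that moment; what a row does not reach only later rows make up. A row lasts 1/12 s, in which the tool goes at most 41.7 mm and 7.16 degrees, less where a joint would pass 70% of its speed; a pose out of reach is approached as far as the arm can. A call with a gripper value outside its range is refused whole. The fingers move at their own pace and stop on an object; "force" is the grip in N (left out, the last holds). Time passes only in rows, so rows that repeat a pose let the fingers close. It gives the time, the measured TCP pose, the force and the opening at its end, in the units of the state.
- ctrl.get_state(): the state, without advancing time (a new reading comes with each control period).
- ctrl.read_camera(name): name is "scene" or "top"; returns (picture, depth): 420x560x3 uint8, red, green, blue; 420x560 float32, m along the optical axis (not along the pixel's ray), 0 where there is no reading.
- ctrl.camera_info(name): a dict with "fx", "fy", "cx", "cy" (pixels), "rvec" (rotation vector, rad) and "tvec" (3), from world to camera coordinates, as OpenCV has them. Camera axes: x right, y down, z forward; pixel columns grow to the right and rows downward; lengths in m; the calibration is good to about 2 mm. A picture is of the moment at which its call begins. camera_info takes no time and is no camera call.
- ctrl.sign_off(): hands the job in, once; it reports no verdict.
The state is a dict: "time": time; "qpos": joint angles; "dq": joint speeds; "joint_efforts": joint torques, N m; "eef_pos": TCP position; "tcp_rot": TCP orientation; "contact_force": force on the tool from outside, world axes, zero at the start; "wrist_torque": the same for the moment, N m; "opening": opening from 0.0 (shut) to 1.0 (fully open).
Only numpy, scipy, OpenCV 4.12 (cv2) and the standard library are available. Lean on these libraries where they do the work, as an engineer would, in place of code of your own. Each camera call takes 0.05 s, during which the arm holds its last target.

## Working session

There is one attempt and no reset: what is moved stays moved. The work goes in short steps, Python scripts to look and compute and a tool call to move; the robot and the scene stay as the last step left them, time stands still between calls to the robot, and variables do not carry over. Pictures are saved under pics/ and viewed, and the job is handed in when it is done.

Besides the shell and the picture viewer there is one more tool, called after "Call:" as name(argument=value, ...), one argument or row to a line, values as JSON. carry_out: Moves the arm, as the interface text tells. Its arguments: {"type":"object","properties":{"commands":{"type":"array"},"force":{"type":"number"}},"required":["commands"]}

```bash
mkdir -p pics; ls
cat > h.py <<'E'
import numpy as np,cv2
from plant import ctrl
def cam(n):
    i=ctrl.camera_info(n);R=cv2.Rodrigues(np.array(i['rvec'],float))[0];t=np.array(i['tvec'],float).ravel()
    return i,R,t
def pt(n,d,u,v):
    i,R,t=cam(n);z=d[int(v),int(u)]
    c=np.array([(u-i['cx'])/i['fx']*z,(v-i['cy'])/i['fy']*z,z]);return R.T@(c-t)
def onz(n,u,v,h):
    i,R,t=cam(n);r=R.T@np.array([(u-i['cx'])/i['fx'],(v-i['cy'])/i['fy'],1]);o=-R.T@t
    return o+r*(h-o[2])/r[2]
def world(n,d):
    i,R,t=cam(n);v,u=np.mgrid[:d.shape[0],:d.shape[1]]
    c=np.stack([(u-i['cx'])/i['fx']*d,(v-i['cy'])/i['fy']*d,d],-1);return (c-t)@R
E
python3 - <<'E'
from h import *
for n in('scene','top'):
    p,d=ctrl.read_camera(n);cv2.imwrite(f'pics/{n}0.png',cv2.cvtColor(p,cv2.COLOR_RGB2BGR));np.save(n+'0.npy',d)
    i,R,t=cam(n);print(n,i['fx'],-R.T@t)
print(ctrl.get_state())
E
```

```text
pics
scene 411.29962058881864 [1.26232315 0.20149421 0.80829983]
top 513.8072488755619 [0.40147347 0.06516871 1.28500753]
{'time': 0.1, 'qpos': array([-1.39899798e+00,  2.87138416e-01,  1.57804113e+00,  7.80993554e-06,
        1.27858566e+00, -1.50007528e-01]), 'dq': array([ 0.00149619, -0.00163983, -0.00330358,  0.00219191, -0.00043847,
        0.00092239]), 'joint_efforts': array([ 6.06405265e-04, -4.07297516e+01, -2.93696988e+01, -9.20733851e-05,
        3.45944783e-03, -3.49491593e-06]), 'eef_pos': array([ 0.21341764, -0.63978521,  0.24703885]), 'tcp_rot': array([ 9.87082625e-01,  1.60208339e-01, -8.09719354e-06, -1.08625151e-03]), 'contact_force': array([-0.47268399,  0.08765007,  0.81273467]), 'wrist_torque': array([0.02417345, 0.00767654, 0.00378446]), 'opening': 1.0026322234027811}
```

View pics/scene0.png

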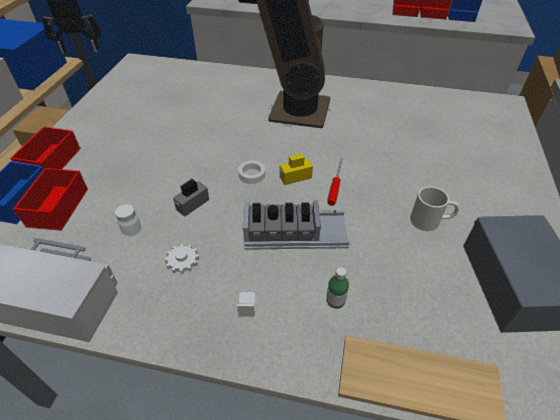

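View pics/top0.png

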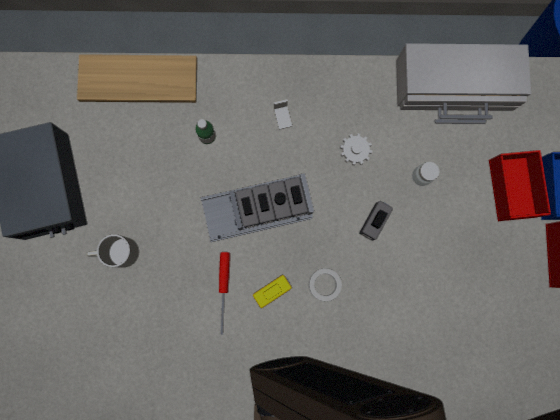

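Run:
```python
from h import *
p=cv2.imread('pics/top0.png');d=np.load('top0.npy');W=world('top',d)
cv2.imwrite('pics/crop0.png',cv2.resize(p[165:250,195:400],None,fx=3.9,fy=3.9,interpolation=cv2.INTER_CUBIC))
v,u=np.mgrid[:420,:560];z=W[...,2]
def comps(lo,hi,box,mn=15):
    m=((z>lo)&(z<hi)&(u>box[0])&(u<box[1])&(v>box[2])&(v<box[3])).astype(np.uint8)
    n,l,s,c=cv2.connectedComponentsWithStats(m)
    for k in range(1,n):
        if s[k,4]<mn: continue
        q=W[l==k];r=cv2.minAreaRect((q[:,:2]*1000).astype(np.float32))
        print(lo,c[k].round(1),s[k,4],q.mean(0).round(4),np.round(r[0],1),np.round(r[1],1),round(r[2],1))
comps(.068,.1,(195,400,160,260));comps(.04,.066,(350,400,190,250));comps(.005,.2,(350,400,190,250))
comps(.046,.066,(195,320,160,250));comps(.004,.1,(195,320,160,250))
```

```text
0.068 [303.2 177.5] 32 [ 0.631  -0.0212  0.0705] [630.3 -21.8] [21.5 11.6] 16.6
0.068 [296.4 194. ] 160 [ 0.5883 -0.0039  0.0864] [589.3  -4.2] [40.3 20.1] 12.4
0.068 [308.3 197.9] 114 [ 0.5816 -0.0332  0.0706] [582.4 -32.8] [68.5 11.8] 13.8
0.068 [232.3 194.4] 39 [0.5892 0.1484 0.0706] [589.2 149. ] [20.4 11.5] 14.5
0.068 [263.4 201.6] 153 [0.5697 0.074  0.0869] [570.8  74. ] [40.4 20. ] 13.4
0.068 [280.  197.9] 112 [0.5789 0.035  0.0866] [579.9  35. ] [26.5 23.6] 0.2
0.068 [246.8 205.4] 150 [0.5606 0.1131 0.0867] [561.6 113.3] [40.6 19.7] 13.4
0.068 [236.6 214. ] 128 [0.5421 0.1376 0.0712] [543.6 137.9] [68.2 12.1] 13.4
0.068 [379.7 218.4] 159 [ 0.5321 -0.2019  0.0785] [ 532.8 -202.8] [20.4 41. ] 60.9
0.04 [376.2 220.1] 455 [ 0.5311 -0.1998  0.0491] [ 533.4 -203.5] [40.8 93. ] 60.7
0.005 [376.  220.1] 708 [ 0.5306 -0.1983  0.0525] [ 537.9 -206. ] [ 40.8 104.8] 60.7
0.046 [271.9 201.6] 1923 [0.5742 0.0537 0.0569] [577.   54.1] [ 94.2 166.8] 13.1
0.004 [258.3 206.9] 4811 [0.5625 0.0873 0.0441] [566.7  88.4] [121.6 277.6] 12.7
```

View pics/crop0.png

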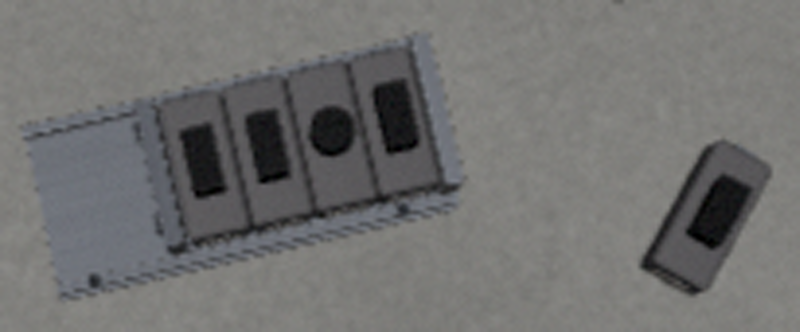

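```bash
cat >> h.py <<'E'
from scipy.spatial.transform import Rotation as Ro
def go(x,y,z,yaw,st=None):
    "delta in tool axes to down-pointing pose w/ tool-x at yaw deg"
    s=st or ctrl.get_state();R0=Ro.from_quat(s['tcp_rot']);a=np.radians(yaw)
    R1=Ro.from_matrix(np.array([[np.cos(a),np.sin(a),0],[np.sin(a),-np.cos(a),0],[0,0,-1]]))
    dp=R0.inv().apply(np.array([x,y,z])-s['eef_pos']);dr=(R0.inv()*R1).as_rotvec()
    print('dpos',dp.round(4).tolist(),'drot',dr.round(3).tolist(),'rows',max(np.linalg.norm(dp)/.0417,np.degrees(np.linalg.norm(dr))/7.16).round(1))
E
python3 -c "
from h import *
go(.53,-.25,.247,60);go(.57,.074,.18,103.3)"
```

```text
dpos [0.4236, -0.2696, 0.0008] drot [-0.002, -0.001, -0.725] rows 12.0
dpos [0.564, -0.5642, 0.0684] drot [-0.001, -0.002, -1.481] rows 19.2
```

Call:
carry_out(
  commands=[
    {"delta_pos":[0.035,-0.022,0],"delta_rot":[0,0,-0.06],"claw":100},
    {"delta_pos":[0.07,-0.045,0],"delta_rot":[0,0,-0.12],"claw":90},
    {"delta_pos":[0.105,-0.067,0],"delta_rot":[0,0,-0.18],"claw":80},
    {"delta_pos":[0.14,-0.09,0],"delta_rot":[0,0,-0.24],"claw":70},
    {"delta_pos":[0.175,-0.112,0],"delta_rot":[0,0,-0.3],"claw":70},
    {"delta_pos":[0.21,-0.135,0],"delta_rot":[0,0,-0.36],"claw":70},
    {"delta_pos":[0.245,-0.157,0],"delta_rot":[0,0,-0.42],"claw":70},
    {"delta_pos":[0.28,-0.18,0],"delta_rot":[0,0,-0.48],"claw":70},
  ],
)

```text
time: 0.77
eef_pos: [0.4227, -0.3787, 0.2471]
tcp_rot: [0.92, 0.391, 0.0, -0.001]
contact_force: [0.6, -0.8, 0.1]
opening: 0.701
```

```bash
python3 -c "
from h import *
print(ctrl.get_state()['eef_pos'],ctrl.get_state()['opening'])
go(.57,.074,.18,103.3)"
```

```text
[ 0.42271672 -0.37866601  0.24709119] 0.7012232321465652
dpos [0.4282, -0.2077, 0.0682] drot [-0.001, -0.002, -0.998] rows 11.5
```

Call:
carry_out(
  commands=[
    {"delta_pos":[0.035,-0.017,0.005],"delta_rot":[0,0,-0.083],"claw":70},
    {"delta_pos":[0.07,-0.034,0.01],"delta_rot":[0,0,-0.166],"claw":70},
    {"delta_pos":[0.107,-0.052,0.016],"delta_rot":[0,0,-0.25],"claw":70},
    {"delta_pos":[0.143,-0.069,0.022],"delta_rot":[0,0,-0.333],"claw":70},
    {"delta_pos":[0.178,-0.086,0.028],"delta_rot":[0,0,-0.416],"claw":70},
    {"delta_pos":[0.214,-0.104,0.034],"delta_rot":[0,0,-0.5],"claw":70},
    {"delta_pos":[0.25,-0.121,0.04],"delta_rot":[0,0,-0.583],"claw":70},
    {"delta_pos":[0.285,-0.138,0.045],"delta_rot":[0,0,-0.666],"claw":70},
  ],
)

```text
time: 1.43
eef_pos: [0.5207, -0.0753, 0.202]
tcp_rot: [0.74, 0.672, 0.0, -0.002]
contact_force: [-0.7, -0.8, 0.3]
opening: 0.699
```

```bash
python3 -c "
from h import *
go(.5708,.074,.18,103.3)"
```

```text
dpos [0.1534, 0.0355, 0.0224] drot [-0.001, -0.003, -0.328] rows 3.8
```

Call:
carry_out(
  commands=[
    {"delta_pos":[0.035,0.008,0.005],"delta_rot":[0,0,-0.08],"claw":70},
    {"delta_pos":[0.07,0.016,0.01],"delta_rot":[0,0,-0.16],"claw":70},
    {"delta_pos":[0.105,0.024,0.015],"delta_rot":[0,0,-0.24],"claw":70},
    {"delta_pos":[0.135,0.031,0.02],"delta_rot":[0,0,-0.3],"claw":70},
    {"delta_pos":[0.1534,0.0355,0.0224],"delta_rot":[-0.001,-0.003,-0.328],"claw":70},
    {"delta_pos":[0.1534,0.0355,0.0224],"delta_rot":[-0.001,-0.003,-0.328],"claw":70},
  ],
)

```text
time: 1.93
eef_pos: [0.5705, 0.0774, 0.1786]
tcp_rot: [0.619, 0.786, -0.0, -0.001]
contact_force: [-0.5, -0.1, -0.3]
opening: 0.696
```

Run:
```python
from h import *
p,d=ctrl.read_camera('scene');b=cv2.cvtColor(p,cv2.COLOR_RGB2BGR)
cv2.imwrite('pics/s1.png',cv2.resize(b[140:260,200:380],None,fx=4,fy=4,interpolation=cv2.INTER_CUBIC))
print(ctrl.get_state()['eef_pos'],ctrl.get_state()['contact_force'])
go(.5708,.074,.083,103.3)
```

```text
[0.57031581 0.07569225 0.17896919] [ 0.59951301 -1.28705249 -0.29351318]
dpos [-0.0018, 0.0003, 0.096] drot [-0.002, -0.001, 0.003] rows 2.3
```

View pics/s1.png

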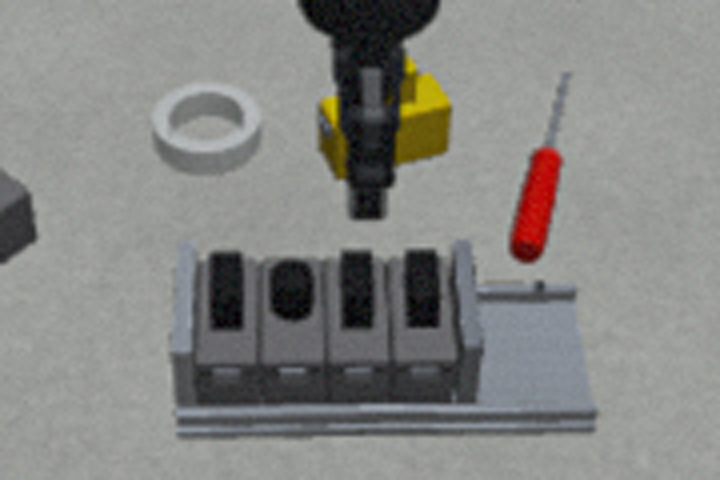

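Call:
carry_out(
  commands=[
    {"delta_pos":[-0.001,0,0.03],"delta_rot":[0,0,0.003],"claw":70},
    {"delta_pos":[-0.0018,0.0003,0.06],"delta_rot":[-0.002,-0.001,0.003],"claw":70},
    {"delta_pos":[-0.0018,0.0003,0.08],"delta_rot":[-0.002,-0.001,0.003],"claw":70},
    {"delta_pos":[-0.0018,0.0003,0.09],"delta_rot":[-0.002,-0.001,0.003],"claw":70},
    {"delta_pos":[-0.0018,0.0003,0.096],"delta_rot":[-0.002,-0.001,0.003],"claw":70},
    {"delta_pos":[-0.0018,0.0003,0.096],"delta_rot":[-0.002,-0.001,0.003],"claw":65},
  ],
  force=30,
)

```text
time: 2.48
eef_pos: [0.5703, 0.0732, 0.0821]
tcp_rot: [0.621, 0.784, -0.001, -0.001]
contact_force: [0.5, -0.2, 0.0]
opening: 0.649
```

Run:
```python
from h import *
print(ctrl.get_state()['eef_pos'],ctrl.get_state()['contact_force'])
go(.5708,.074,.083,103.3)
```

```text
[0.57025017 0.07320914 0.08212632] [ 0.5379023  -0.18267864  0.03519273]
dpos [0.0006, 0.0007, -0.0009] drot [-0.002, 0.0, -0.002] rows 0.0
```

Good. Close on the block gently.

Call:
carry_out(
  commands=[
    {"delta_pos":[0,0,0],"delta_rot":[0,0,0],"claw":60},
    {"delta_pos":[0,0,0],"delta_rot":[0,0,0],"claw":55},
    {"delta_pos":[0,0,0],"delta_rot":[0,0,0],"claw":50},
    {"delta_pos":[0,0,0],"delta_rot":[0,0,0],"claw":46},
    {"delta_pos":[0,0,0],"delta_rot":[0,0,0],"claw":42},
    {"delta_pos":[0,0,0],"delta_rot":[0,0,0],"claw":38},
    {"delta_pos":[0,0,0],"delta_rot":[0,0,0],"claw":38},
    {"delta_pos":[0,0,0],"delta_rot":[0,0,0],"claw":38},
  ],
  force=30,
)

```text
time: 3.15
eef_pos: [0.5714, 0.0731, 0.0838]
tcp_rot: [0.621, 0.784, -0.0, 0.001]
contact_force: [0.2, -0.5, 5.9]
opening: 0.455
```

Run:
```python
from h import *
s=ctrl.get_state();print(s['eef_pos'],s['contact_force'],s['opening'])
x,y=.5702,.0731
for L in(.01,.04,.043): go(x-.2295*L,y+.9733*L,.0821,103.3)
```

```text
[0.57142181 0.07312506 0.08376287] [ 0.24597505 -0.51972142  5.94381548] 0.45543469627726707
dpos [0.0103, -0.0012, 0.0017] drot [0.001, 0.001, -0.001] rows 0.3
dpos [0.0403, -0.0012, 0.0016] drot [0.001, 0.001, -0.001] rows 1.0
dpos [0.0433, -0.0012, 0.0016] drot [0.001, 0.001, -0.001] rows 1.0
```

Call:
carry_out(
  commands=[
    {"delta_pos":[0.002,0,-0.0005],"delta_rot":[0,0,0],"claw":38},
    {"delta_pos":[0.005,0,-0.0005],"delta_rot":[0,0,0],"claw":38},
    {"delta_pos":[0.008,0,-0.0005],"delta_rot":[0,0,0],"claw":38},
    {"delta_pos":[0.01,0,-0.0005],"delta_rot":[0,0,0],"claw":38},
  ],
)

```text
time: 3.48
eef_pos: [0.5695, 0.0823, 0.0845]
tcp_rot: [0.621, 0.784, -0.001, 0.002]
contact_force: [0.5, -5.5, 3.1]
opening: 0.462
```

Run:
```python
from h import *
s=ctrl.get_state();print(s['eef_pos'],s['contact_force'],s['opening'])
```

```text
[0.56947902 0.08227373 0.08454279] [ 0.49194197 -5.48484718  3.05172332] 0.4622954036724476
```

Call:
carry_out(
  commands=[
    {"delta_pos":[0.003,0,0],"delta_rot":[0,0,0],"claw":38},
    {"delta_pos":[0.006,0,0],"delta_rot":[0,0,0],"claw":38},
    {"delta_pos":[0.009,0,0],"delta_rot":[0,0,0],"claw":38},
    {"delta_pos":[0.012,0,0],"delta_rot":[0,0,0],"claw":38},
    {"delta_pos":[0.015,0,0],"delta_rot":[0,0,0],"claw":38},
    {"delta_pos":[0.018,0,0],"delta_rot":[0,0,0],"claw":38},
    {"delta_pos":[0.021,0,0],"delta_rot":[0,0,0],"claw":38},
    {"delta_pos":[0.024,0,0],"delta_rot":[0,0,0],"claw":38},
  ],
)

```text
time: 4.15
eef_pos: [0.564, 0.1055, 0.0846]
tcp_rot: [0.621, 0.784, -0.001, 0.002]
contact_force: [0.8, -5.1, 3.0]
opening: 0.458
```

Run:
```python
from h import *
s=ctrl.get_state();print(s['eef_pos'],s['contact_force'],s['opening'])
p,d=ctrl.read_camera('scene');b=cv2.cvtColor(p,cv2.COLOR_RGB2BGR)
cv2.imwrite('pics/s2.png',cv2.resize(b[140:260,200:380],None,fx=4,fy=4,interpolation=cv2.INTER_CUBIC))
x,y=.5714,.0731
for L in(.04,.043): go(x-.2295*L,y+.9733*L,s['eef_pos'][2],103.3)
```

```text
[0.56401589 0.10554417 0.08458589] [ 0.81623403 -5.0842234   2.95513777] 0.457747715325474
dpos [0.0061, -0.0002, -0.0001] drot [0.001, 0.003, -0.0] rows 0.1
dpos [0.0091, -0.0002, -0.0001] drot [0.001, 0.003, -0.0] rows 0.2
```

View pics/s2.png

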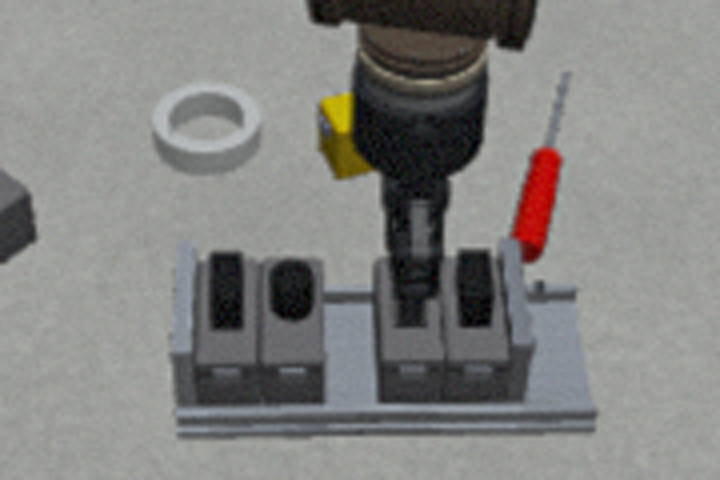

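Call:
carry_out(
  commands=[
    {"delta_pos":[0.002,0,0],"delta_rot":[0,0,0],"claw":38},
    {"delta_pos":[0.004,0,0],"delta_rot":[0,0,0],"claw":38},
    {"delta_pos":[0.006,0,0],"delta_rot":[0,0,0],"claw":38},
  ],
)

```text
time: 4.45
eef_pos: [0.5625, 0.112, 0.0845]
tcp_rot: [0.621, 0.784, -0.001, 0.002]
contact_force: [0.7, -4.9, 2.2]
opening: 0.461
```

Call:
carry_out(
  commands=[
    {"delta_pos":[0.0015,0,0],"delta_rot":[0,0,0],"claw":38},
    {"delta_pos":[0.003,0,0],"delta_rot":[0,0,0],"claw":38},
  ],
)

```text
time: 4.62
eef_pos: [0.5618, 0.115, 0.0845]
tcp_rot: [0.621, 0.784, -0.001, 0.002]
contact_force: [1.2, -4.9, 3.7]
opening: 0.46
```

Call:
carry_out(
  commands=[
    {"delta_pos":[0.0015,0,0],"delta_rot":[0,0,0],"claw":38},
    {"delta_pos":[0.002,0,0],"delta_rot":[0,0,0],"claw":38},
  ],
)

```text
time: 4.78
eef_pos: [0.5617, 0.1153, 0.0846]
tcp_rot: [0.62, 0.785, -0.002, 0.004]
contact_force: [0.8, -11.2, 3.0]
opening: 0.459
```

Call:
carry_out(
  commands=[
    {"delta_pos":[0.0015,0,0],"delta_rot":[0,0,0],"claw":38},
    {"delta_pos":[0.0015,0,0],"delta_rot":[0,0,0],"claw":38},
    {"delta_pos":[0.0015,0,0],"delta_rot":[0,0,0],"claw":38},
  ],
)

```text
time: 5.03
eef_pos: [0.5617, 0.1153, 0.0847]
tcp_rot: [0.62, 0.785, -0.003, 0.005]
contact_force: [0.5, -8.7, 1.4]
opening: 0.458
```

Run:
```python
from h import *
s=ctrl.get_state();print(s['eef_pos'],s['contact_force'],s['opening'])
p,d=ctrl.read_camera('scene');b=cv2.cvtColor(p,cv2.COLOR_RGB2BGR)
cv2.imwrite('pics/s3.png',cv2.resize(b[140:260,200:380],None,fx=4,fy=4,interpolation=cv2.INTER_CUBIC))
```

```text
[0.56171717 0.11533888 0.08470288] [ 0.45473953 -8.70111673  1.38267519] 0.4576065030383749
```

View pics/s3.png

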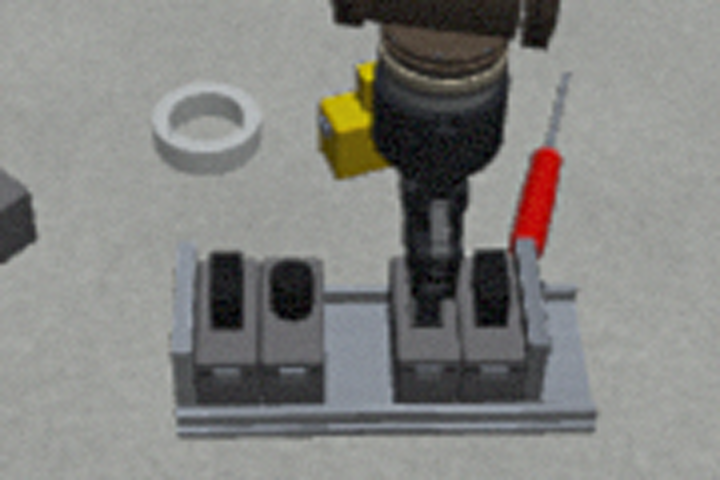

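Call:
carry_out(
  commands=[
    {"delta_pos":[0,0,0],"delta_rot":[0,0,0],"claw":42},
    {"delta_pos":[0,0,0],"delta_rot":[0,0,0],"claw":50},
    {"delta_pos":[0,0,0],"delta_rot":[0,0,0],"claw":60},
    {"delta_pos":[0,0,0],"delta_rot":[0,0,0],"claw":68},
    {"delta_pos":[0,0,0],"delta_rot":[0,0,0],"claw":70},
    {"delta_pos":[0,0,-0.02],"delta_rot":[0,0,0],"claw":70},
    {"delta_pos":[0,0,-0.05],"delta_rot":[0,0,0],"claw":70},
    {"delta_pos":[0,0,-0.085],"delta_rot":[0,0,0],"claw":70},
  ],
)

```text
time: 5.75
eef_pos: [0.5594, 0.1167, 0.1679]
tcp_rot: [0.62, 0.785, -0.005, 0.002]
contact_force: [0.4, 0.2, 0.5]
opening: 0.696
```

Run:
```python
from h import *
s=ctrl.get_state();print(s['eef_pos'],s['contact_force'],s['opening'])
go(.5328,-.2028,.17,60.9)
```

```text
[0.55938722 0.11672248 0.16794153] [0.40763482 0.21850546 0.53206025] 0.6961277364117346
dpos [-0.3047, -0.0999, 0.0013] drot [-0.001, 0.011, 0.742] rows 7.7
```

Call:
carry_out(
  commands=[
    {"delta_pos":[-0.035,-0.011,0],"delta_rot":[0,0,0.09],"claw":70},
    {"delta_pos":[-0.07,-0.023,0],"delta_rot":[0,0.002,0.18],"claw":70},
    {"delta_pos":[-0.11,-0.036,0],"delta_rot":[0,0.004,0.27],"claw":70},
    {"delta_pos":[-0.15,-0.049,0],"delta_rot":[0,0.006,0.37],"claw":70},
    {"delta_pos":[-0.19,-0.062,0],"delta_rot":[0,0.008,0.47],"claw":70},
    {"delta_pos":[-0.23,-0.075,0],"delta_rot":[0,0.01,0.57],"claw":70},
    {"delta_pos":[-0.265,-0.087,0.001],"delta_rot":[0,0.011,0.66],"claw":70},
    {"delta_pos":[-0.29,-0.095,0.0013],"delta_rot":[-0.001,0.011,0.72],"claw":70},
  ],
)

```text
time: 6.42
eef_pos: [0.5336, -0.1901, 0.1699]
tcp_rot: [0.858, 0.514, 0.0, -0.0]
contact_force: [0.2, -0.1, 0.4]
opening: 0.701
```

Run:
```python
from h import *
s=ctrl.get_state();print(s['eef_pos'],s['contact_force'],s['opening'])
go(.5328,-.2028,.12,60.9)
```

```text
[ 0.53362206 -0.19014069  0.16989622] [ 0.17220918 -0.0603203   0.39380039] 0.7011997553061223
dpos [-0.0116, 0.0053, 0.0499] drot [-0.0, -0.0, 0.016] rows 1.2
```

Call:
carry_out(
  commands=[
    {"delta_pos":[-0.008,0.004,0.01],"delta_rot":[0,0,0.016],"claw":70},
    {"delta_pos":[-0.0116,0.0053,0.03],"delta_rot":[0,0,0.016],"claw":70},
    {"delta_pos":[-0.0116,0.0053,0.0499],"delta_rot":[0,0,0.016],"claw":70},
    {"delta_pos":[-0.0116,0.0053,0.0499],"delta_rot":[0,0,0.016],"claw":70},
  ],
)

```text
time: 6.75
eef_pos: [0.5299, -0.2007, 0.1148]
tcp_rot: [0.862, 0.507, -0.002, -0.005]
contact_force: [-1.6, 0.7, -0.5]
opening: 0.698
```

Run:
```python
from h import *
s=ctrl.get_state();print(s['eef_pos'],s['contact_force'],s['opening'])
for n,a in(('scene',(170,230,160,230)),('top',(180,260,340,420))):
    p,d=ctrl.read_camera(n);b=cv2.cvtColor(p,cv2.COLOR_RGB2BGR)
    cv2.imwrite(f'pics/{n}4.png',cv2.resize(b[a[0]:a[1],a[2]:a[3]],None,fx=6,fy=6,interpolation=cv2.INTER_CUBIC))
go(.5328,-.2028,.075,60.9)
```

```text
[ 0.52993626 -0.20070686  0.11479268] [-1.60765177  0.6687484  -0.5166905 ] 0.6983256373925896
dpos [-0.0008, 0.0013, 0.0437] drot [-0.003, -0.001, 0.001] rows 1.0
```

View pics/scene4.png

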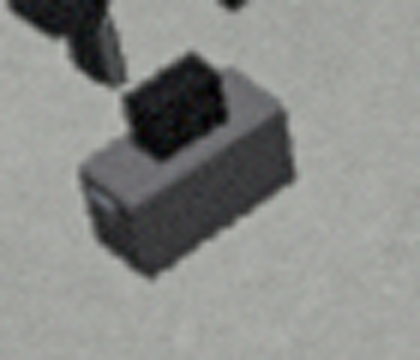

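View pics/top4.png

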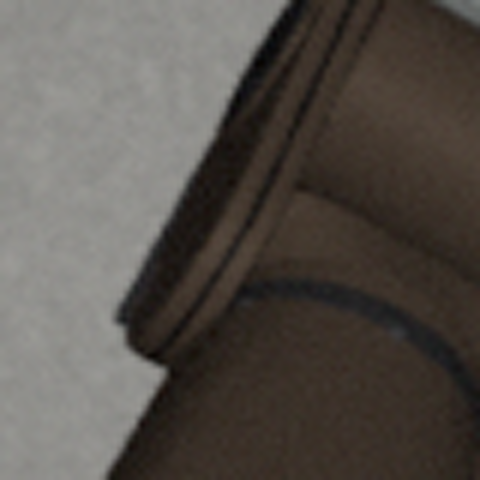

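Call:
carry_out(
  commands=[
    {"delta_pos":[-0.0008,0.0013,0.01],"delta_rot":[-0.003,-0.001,0.001],"claw":68},
    {"delta_pos":[-0.0008,0.0013,0.02],"delta_rot":[-0.003,-0.001,0.001],"claw":66},
    {"delta_pos":[-0.0008,0.0013,0.03],"delta_rot":[-0.003,-0.001,0.001],"claw":65},
    {"delta_pos":[-0.0008,0.0013,0.036],"delta_rot":[-0.003,-0.001,0.001],"claw":65},
    {"delta_pos":[-0.0008,0.0013,0.04],"delta_rot":[-0.003,-0.001,0.001],"claw":65},
    {"delta_pos":[-0.0008,0.0013,0.0405],"delta_rot":[-0.003,-0.001,0.001],"claw":65},
  ],
)

```text
time: 7.35
eef_pos: [0.5322, -0.2023, 0.0769]
tcp_rot: [0.862, 0.507, -0.001, -0.001]
contact_force: [-0.5, 0.4, -0.4]
opening: 0.65
```

Run:
```python
from h import *
s=ctrl.get_state();print(s['eef_pos'],s['contact_force'],s['opening'])
go(.5328,-.2028,.0745,60.9)
```

```text
[ 0.53218844 -0.20229797  0.07686747] [-0.45744131  0.4182673  -0.44978054] 0.6498143800685006
dpos [-0.0001, 0.0008, 0.0024] drot [-0.003, 0.0, -0.0] rows 0.1
```

Call:
carry_out(
  commands=[
    {"delta_pos":[0,0.0008,0.0015],"delta_rot":[-0.002,0,0],"claw":60},
    {"delta_pos":[0,0.0008,0.0015],"delta_rot":[-0.002,0,0],"claw":55},
    {"delta_pos":[0,0.0008,0.0015],"delta_rot":[-0.002,0,0],"claw":50},
    {"delta_pos":[0,0.0008,0.0015],"delta_rot":[-0.002,0,0],"claw":46},
    {"delta_pos":[0,0.0008,0.0015],"delta_rot":[-0.002,0,0],"claw":42},
    {"delta_pos":[0,0.0008,0.0015],"delta_rot":[-0.002,0,0],"claw":38},
    {"delta_pos":[0,0.0008,0.0015],"delta_rot":[-0.002,0,0],"claw":36},
    {"delta_pos":[0,0.0008,0.0015],"delta_rot":[-0.002,0,0],"claw":36},
  ],
  force=30,
)

```text
time: 8.02
eef_pos: [0.5331, -0.2028, 0.0758]
tcp_rot: [0.862, 0.507, -0.0, 0.0]
contact_force: [-1.2, 0.7, 2.3]
opening: 0.463
```

Run:
```python
from h import *
s=ctrl.get_state();print(s['eef_pos'],s['contact_force'],s['opening'])
```

```text
[ 0.53308242 -0.20282544  0.07583525] [-1.16172871  0.67179825  2.32448787] 0.4630154372951077
```

Call:
carry_out(
  commands=[
    {"delta_pos":[0,0,-0.005],"delta_rot":[0,0,0],"claw":36},
    {"delta_pos":[0,0,-0.02],"delta_rot":[0,0,0],"claw":36},
    {"delta_pos":[0,0,-0.045],"delta_rot":[0,0,0],"claw":36},
    {"delta_pos":[0,0,-0.075],"delta_rot":[0,0,0],"claw":36},
    {"delta_pos":[0,0,-0.105],"delta_rot":[0,0,0],"claw":36},
    {"delta_pos":[0,0,-0.125],"delta_rot":[0,0,0],"claw":36},
    {"delta_pos":[0,0,-0.13],"delta_rot":[0,0,0],"claw":36},
  ],
  force=50,
)

```text
time: 8.6
eef_pos: [0.535, -0.2038, 0.2106]
tcp_rot: [0.862, 0.507, 0.002, 0.004]
contact_force: [0.5, -0.4, -1.3]
opening: 0.456
```

Run:
```python
from h import *
s=ctrl.get_state();print(s['eef_pos'],s['contact_force'],s['opening'])
for n in('top','scene'):
    p,d=ctrl.read_camera(n);b=cv2.cvtColor(p,cv2.COLOR_RGB2BGR)
    cv2.imwrite(f'pics/{n}5.png',b); np.save(n+'5.npy',d)
b=cv2.imread('pics/top5.png')
cv2.imwrite('pics/crop5.png',cv2.resize(b[160:250,195:395],None,fx=4,fy=4,interpolation=cv2.INTER_CUBIC))
d=np.load('top5.npy');W=world('top',d);v,u=np.mgrid[:420,:560];z=W[...,2]
m=((z>.068)&(z<.1)&(u>195)&(u<320)&(v>160)&(v<250)).astype(np.uint8)
n,l,st,c=cv2.connectedComponentsWithStats(m)
for k in range(1,n):
    if st[k,4]>15:
        q=W[l==k];r=cv2.minAreaRect((q[:,:2]*1000).astype(np.float32));print(c[k].round(1),q.mean(0).round(4),np.round(r[0],1),np.round(r[1],1),round(r[2],1))
```

```text
[ 0.53496347 -0.20381029  0.21059165] [ 0.46079803 -0.42658597 -1.33578412] 0.4555411215360448
[307.  192.4] [ 0.5948 -0.03    0.0708] [595.6 -29.8] [94.9 12.2] 13.2
[296.4 194.2] [ 0.588  -0.0038  0.0862] [589.3  -4.3] [40.6 20. ] 13.6
[280.  197.8] [0.579  0.035  0.0863] [579.7  35. ] [27.4 23.7] 0.4
[219.  212.7] [0.5449 0.1795 0.071 ] [545.5 179.6] [92.  12.1] 13.0
[246.  205.5] [0.5603 0.115  0.087 ] [561.1 115.1] [40.7 19.6] 13.2
[229.3 209.4] [0.551  0.1539 0.0865] [551.7 154.5] [39.7 20.1] 13.4
```

View pics/scene5.png

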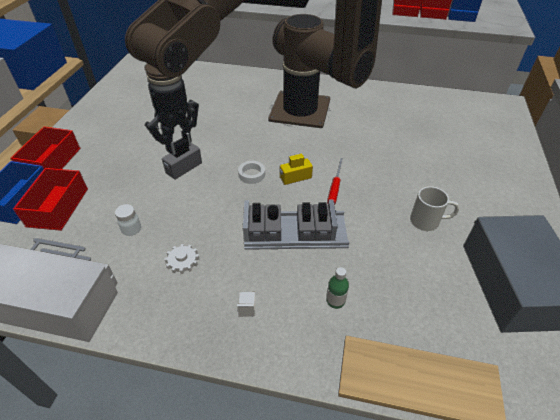

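View pics/crop5.png

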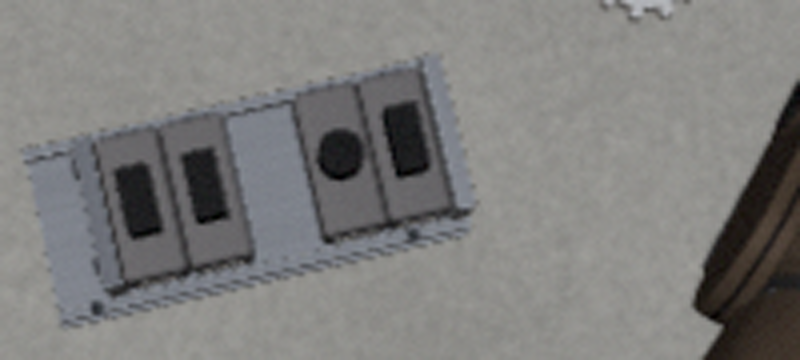

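```bash
python3 -c "
from h import *
go(.5704,.0751,.21,103.3)"
```

```text
dpos [0.261, -0.1031, -0.0034] drot [0.002, 0.001, -0.74] rows 6.7
```

Call:
carry_out(
  commands=[
    {"delta_pos":[0.02,-0.008,0],"delta_rot":[0,0,-0.06],"claw":36},
    {"delta_pos":[0.05,-0.02,-0.001],"delta_rot":[0,0,-0.14],"claw":36},
    {"delta_pos":[0.085,-0.033,-0.001],"delta_rot":[0,0,-0.23],"claw":36},
    {"delta_pos":[0.12,-0.047,-0.002],"delta_rot":[0,0,-0.33],"claw":36},
    {"delta_pos":[0.155,-0.061,-0.002],"delta_rot":[0,0,-0.43],"claw":36},
    {"delta_pos":[0.19,-0.075,-0.003],"delta_rot":[0,0,-0.53],"claw":36},
    {"delta_pos":[0.22,-0.087,-0.003],"delta_rot":[0,0,-0.62],"claw":36},
    {"delta_pos":[0.24,-0.095,-0.003],"delta_rot":[0,0,-0.68],"claw":36},
  ],
)

```text
time: 9.37
eef_pos: [0.5656, 0.056, 0.2063]
tcp_rot: [0.641, 0.767, -0.001, -0.001]
contact_force: [0.0, 0.0, -1.9]
opening: 0.456
```

```bash
python3 -c "
from h import *
s=ctrl.get_state();print(s['eef_pos'],s['contact_force'],s['opening'])
go(.5704,.0751,.19,103.3)"
```

```text
[0.56558309 0.0559892  0.20627762] [ 0.02978275  0.04955095 -1.92234263] 0.45587767329290974
dpos [0.0179, 0.0082, 0.0163] drot [-0.003, -0.001, -0.054] rows 0.6
```

Call:
carry_out(
  commands=[
    {"delta_pos":[0.01,0.004,0.005],"delta_rot":[-0.002,0,-0.03],"claw":36},
    {"delta_pos":[0.0179,0.0082,0.01],"delta_rot":[-0.003,-0.001,-0.054],"claw":36},
    {"delta_pos":[0.0179,0.0082,0.0163],"delta_rot":[-0.003,-0.001,-0.054],"claw":36},
    {"delta_pos":[0.0179,0.0082,0.0163],"delta_rot":[-0.003,-0.001,-0.054],"claw":36},
    {"delta_pos":[0.0179,0.0082,0.0163],"delta_rot":[-0.003,-0.001,-0.054],"claw":36},
  ],
)

```text
time: 9.78
eef_pos: [0.5697, 0.0739, 0.1883]
tcp_rot: [0.621, 0.784, -0.001, -0.001]
contact_force: [-0.1, 1.2, -0.8]
opening: 0.456
```

Run:
```python
from h import *
s=ctrl.get_state();print(s['eef_pos'],s['contact_force'],s['opening'])
p,d=ctrl.read_camera('scene');b=cv2.cvtColor(p,cv2.COLOR_RGB2BGR);np.save('scene6.npy',d)
cv2.imwrite('pics/s6.png',cv2.resize(b[110:260,210:370],None,fx=4,fy=4,interpolation=cv2.INTER_CUBIC))
s=ctrl.get_state();print(s['eef_pos'])
i=ctrl.camera_info('scene')
# predicted corners of case under assumption (centre at TCP xy), front face (+tray x)
a=np.radians(13.3);ex=np.array([np.cos(a),np.sin(a)]);ey=np.array([-np.sin(a),np.cos(a)])
c=s['eef_pos'][:2];zb=s['eef_pos'][2]-.0758
P=[[*(c+.045*ex+sy*.02*ey),zb+.05] for sy in(-1,1)]
print((cv2.projectPoints(np.array(P),np.array(i['rvec']),np.array(i['tvec']),np.array([[i['fx'],0,i['cx']],[0,i['fy'],i['cy']],[0,0,1.]]),None)[0].reshape(-1,2)-[210,110])*4)
go(.5704,.0751,.14,103.3)
```

```text
[0.56973002 0.0738707  0.18827783] [-0.06680083  1.16645874 -0.76191161] 0.4561040318098567
[0.57022017 0.07374967 0.18920661]
[[283.528811   356.53032273]
 [354.93334879 355.79199322]]
dpos [0.0013, 0.0005, 0.0492] drot [-0.001, 0.0, -0.002] rows 1.2
```

View pics/s6.png

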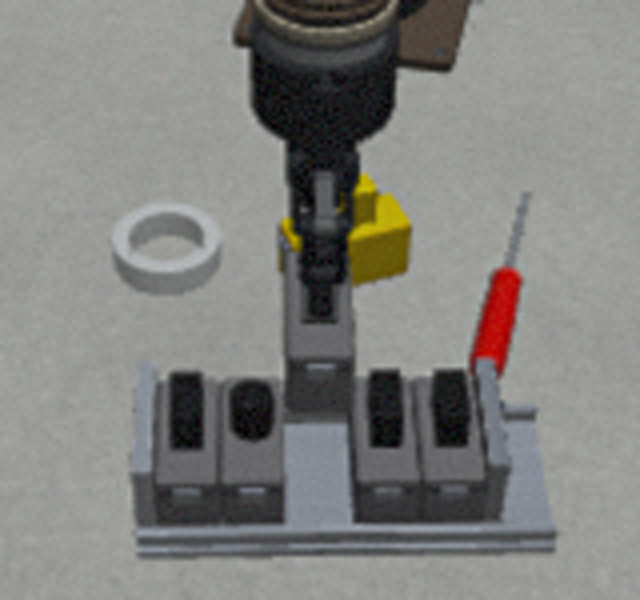

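Call:
carry_out(
  commands=[
    {"delta_pos":[0.0013,0.0005,0.01],"delta_rot":[-0.001,0,-0.002],"claw":36},
    {"delta_pos":[0.0013,0.0005,0.025],"delta_rot":[-0.001,0,-0.002],"claw":36},
    {"delta_pos":[0.0013,0.0005,0.038],"delta_rot":[-0.001,0,-0.002],"claw":36},
    {"delta_pos":[0.0013,0.0005,0.045],"delta_rot":[-0.001,0,-0.002],"claw":36},
    {"delta_pos":[0.0013,0.0005,0.046],"delta_rot":[-0.001,0,-0.002],"claw":36},
  ],
)

```text
time: 10.25
eef_pos: [0.5689, 0.0747, 0.1406]
tcp_rot: [0.621, 0.784, -0.002, -0.002]
contact_force: [-0.5, -0.5, -2.4]
opening: 0.456
```

Run:
```python
from h import *
s=ctrl.get_state();print(s['eef_pos'],s['contact_force'],s['opening'])
go(.5704,.0751,.105,103.3)
```

```text
[0.56889619 0.07469454 0.14056427] [-0.5020199  -0.47790864 -2.35849884] 0.4562492526302249
dpos [0.0, 0.0017, 0.0356] drot [-0.005, -0.001, -0.001] rows 0.9
```

Call:
carry_out(
  commands=[
    {"delta_pos":[0,0.0017,0.0],"delta_rot":[-0.005,-0.001,-0.001],"claw":36},
    {"delta_pos":[0,0.0017,0.003],"delta_rot":[-0.005,-0.001,-0.001],"claw":36},
    {"delta_pos":[0,0.0017,0.007],"delta_rot":[-0.005,-0.001,-0.001],"claw":36},
    {"delta_pos":[0,0.0017,0.011],"delta_rot":[-0.005,-0.001,-0.001],"claw":36},
    {"delta_pos":[0,0.0017,0.015],"delta_rot":[-0.005,-0.001,-0.001],"claw":36},
  ],
)

```text
time: 10.67
eef_pos: [0.5707, 0.0751, 0.1256]
tcp_rot: [0.62, 0.784, 0.0, 0.001]
contact_force: [-0.4, 0.3, -1.4]
opening: 0.455
```

Run:
```python
from h import *
s=ctrl.get_state();print(s['eef_pos'],s['contact_force'],s['opening'])
go(.5704,.0751,.095,103.3)
```

```text
[0.57071332 0.07513348 0.12561444] [-0.42759008  0.28625806 -1.39072446] 0.4548497306492579
dpos [0.0001, -0.0003, 0.0306] drot [0.001, 0.001, 0.0] rows 0.7
```

Call:
carry_out(
  commands=[
    {"delta_pos":[0,-0.0003,0.004],"delta_rot":[0,0,0],"claw":36},
    {"delta_pos":[0,-0.0003,0.008],"delta_rot":[0,0,0],"claw":36},
    {"delta_pos":[0,-0.0003,0.012],"delta_rot":[0,0,0],"claw":36},
    {"delta_pos":[0,-0.0003,0.016],"delta_rot":[0,0,0],"claw":36},
    {"delta_pos":[0,-0.0003,0.02],"delta_rot":[0,0,0],"claw":36},
    {"delta_pos":[0,-0.0003,0.024],"delta_rot":[0,0,0],"claw":36},
  ],
)

```text
time: 11.17
eef_pos: [0.5705, 0.0751, 0.1012]
tcp_rot: [0.62, 0.784, 0.0, 0.001]
contact_force: [-0.4, -0.7, -1.3]
opening: 0.455
```

Run:
```python
from h import *
s=ctrl.get_state();print(s['eef_pos'],s['contact_force'],s['opening'])
go(.5704,.0751,.0835,103.3)
```

```text
[0.57045823 0.07505334 0.10119823] [-0.39880716 -0.67338087 -1.2514614 ] 0.45465234974156754
dpos [0.0001, -0.0001, 0.0177] drot [0.001, 0.0, -0.0] rows 0.4
```

Call:
carry_out(
  commands=[
    {"delta_pos":[0,0,0.003],"delta_rot":[0,0,0],"claw":36},
    {"delta_pos":[0,0,0.006],"delta_rot":[0,0,0],"claw":36},
    {"delta_pos":[0,0,0.009],"delta_rot":[0,0,0],"claw":36},
    {"delta_pos":[0,0,0.012],"delta_rot":[0,0,0],"claw":36},
    {"delta_pos":[0,0,0.014],"delta_rot":[0,0,0],"claw":36},
    {"delta_pos":[0,0,0.0155],"delta_rot":[0,0,0],"claw":36},
    {"delta_pos":[0,0,0.0165],"delta_rot":[0,0,0],"claw":36},
  ],
)

```text
time: 11.75
eef_pos: [0.5704, 0.0751, 0.0845]
tcp_rot: [0.62, 0.784, 0.0, 0.0]
contact_force: [-0.4, 0.2, -1.9]
opening: 0.458
```

Call:
carry_out(
  commands=[
    {"delta_pos":[0,0,0.001],"delta_rot":[0,0,0],"claw":36},
    {"delta_pos":[0,0,0.001],"delta_rot":[0,0,0],"claw":36},
  ],
)

```text
time: 11.92
eef_pos: [0.5707, 0.075, 0.0839]
tcp_rot: [0.62, 0.784, 0.0, 0.001]
contact_force: [-0.4, 0.2, 1.4]
opening: 0.457
```

Call:
carry_out(
  commands=[
    {"delta_pos":[0,0,0.0005],"delta_rot":[0,0,0],"claw":36},
    {"delta_pos":[0,0,0.0005],"delta_rot":[0,0,0],"claw":36},
    {"delta_pos":[0,0,0.0005],"delta_rot":[0,0,0],"claw":36},
  ],
)

```text
time: 12.17
eef_pos: [0.5707, 0.075, 0.0839]
tcp_rot: [0.62, 0.784, 0.0, 0.001]
contact_force: [-3.0, 0.2, 3.4]
opening: 0.454
```

Run:
```python
from h import *
s=ctrl.get_state();print(s['eef_pos'],s['contact_force'],s['opening'])
p,d=ctrl.read_camera('scene');b=cv2.cvtColor(p,cv2.COLOR_RGB2BGR)
cv2.imwrite('pics/s7.png',cv2.resize(b[150:260,230:360],None,fx=5,fy=5,interpolation=cv2.INTER_CUBIC))
```

```text
[0.57071366 0.07502031 0.08391707] [-3.04685875  0.15978721  3.4437788 ] 0.4540635645398431
```

View pics/s7.png

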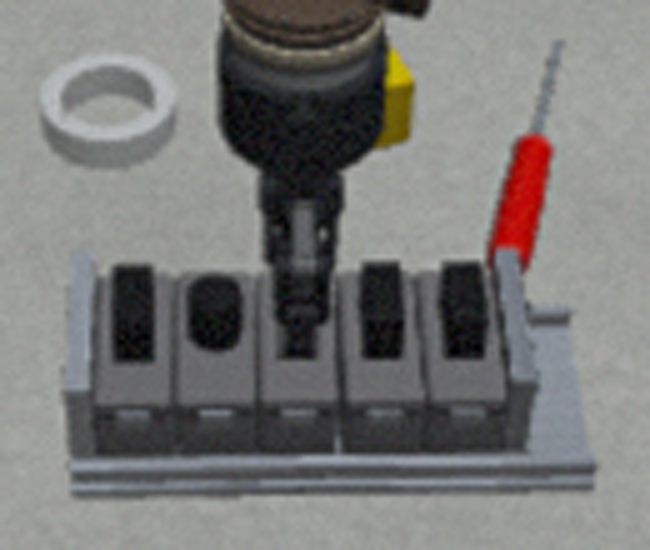

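Call:
carry_out(
  commands=[
    {"delta_pos":[0,0,0],"delta_rot":[0,0,0],"claw":42},
    {"delta_pos":[0,0,0],"delta_rot":[0,0,0],"claw":50},
    {"delta_pos":[0,0,0],"delta_rot":[0,0,0],"claw":60},
    {"delta_pos":[0,0,0],"delta_rot":[0,0,0],"claw":68},
    {"delta_pos":[0,0,0],"delta_rot":[0,0,0],"claw":70},
    {"delta_pos":[0,0,-0.02],"delta_rot":[0,0,0],"claw":70},
    {"delta_pos":[0,0,-0.05],"delta_rot":[0,0,0],"claw":70},
    {"delta_pos":[0,0,-0.085],"delta_rot":[0,0,0],"claw":70},
  ],
  force=30,
)

```text
time: 12.88
eef_pos: [0.569, 0.0751, 0.1674]
tcp_rot: [0.62, 0.784, -0.001, -0.001]
contact_force: [0.9, 0.8, 0.3]
opening: 0.697
```

Run:
```python
from h import *
s=ctrl.get_state();print(s['eef_pos'],s['contact_force'],s['opening'])
go(.5384,.2108,.16,103.3)
```

```text
[0.56897196 0.07508822 0.16737755] [0.94765334 0.81888979 0.25484185] 0.6967084829742142
dpos [0.1391, 0.0015, 0.0075] drot [-0.004, -0.001, 0.0] rows 3.3
```

Call:
carry_out(
  commands=[
    {"delta_pos":[0.03,0,-0.005],"delta_rot":[-0.002,0,0],"claw":60},
    {"delta_pos":[0.06,0.001,-0.005],"delta_rot":[-0.003,0,0],"claw":40},
    {"delta_pos":[0.09,0.0015,0],"delta_rot":[-0.004,0,0],"claw":20},
    {"delta_pos":[0.12,0.0015,0.005],"delta_rot":[-0.004,0,0],"claw":0},
    {"delta_pos":[0.139,0.0015,0.0075],"delta_rot":[-0.004,-0.001,0],"claw":0},
    {"delta_pos":[0.139,0.0015,0.0075],"delta_rot":[-0.004,-0.001,0],"claw":0},
    {"delta_pos":[0.139,0.0015,0.0075],"delta_rot":[-0.004,-0.001,0],"claw":0},
    {"delta_pos":[0.139,0.0015,0.0075],"delta_rot":[-0.004,-0.001,0],"claw":0},
  ],
)

```text
time: 13.55
eef_pos: [0.5387, 0.2103, 0.1601]
tcp_rot: [0.62, 0.784, 0.0, 0.0]
contact_force: [-0.4, -0.3, -0.1]
opening: -0.005
```

Run:
```python
from h import *
s=ctrl.get_state();print(s['eef_pos'],s['contact_force'],s['opening'])
p,d=ctrl.read_camera('scene');b=cv2.cvtColor(p,cv2.COLOR_RGB2BGR)
cv2.imwrite('pics/s8.png',cv2.resize(b[130:260,230:390],None,fx=4,fy=4,interpolation=cv2.INTER_CUBIC))
go(.5384,.2108,.06,103.3)
```

```text
[0.53873302 0.21025242 0.16010581] [-0.35672119 -0.34499761 -0.06546317] -0.005484712290256015
dpos [0.001, -0.0004, 0.1002] drot [0.001, 0.001, -0.001] rows 2.4
```

View pics/s8.png

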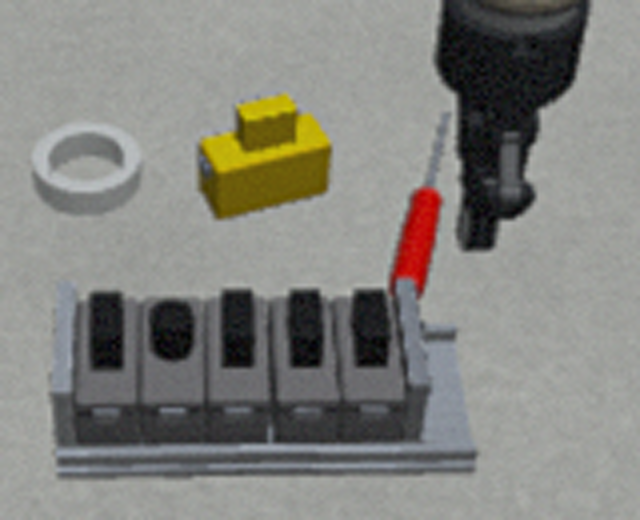

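Call:
carry_out(
  commands=[
    {"delta_pos":[0.001,0,0.025],"delta_rot":[0,0,0],"claw":0},
    {"delta_pos":[0.001,0,0.05],"delta_rot":[0,0,0],"claw":0},
    {"delta_pos":[0.001,0,0.075],"delta_rot":[0,0,0],"claw":0},
    {"delta_pos":[0.001,0,0.092],"delta_rot":[0,0,0],"claw":0},
    {"delta_pos":[0.001,0,0.1],"delta_rot":[0,0,0],"claw":0},
    {"delta_pos":[0.001,0,0.1],"delta_rot":[0,0,0],"claw":0},
  ],
)

```text
time: 14.1
eef_pos: [0.5377, 0.2095, 0.0581]
tcp_rot: [0.621, 0.784, -0.002, -0.001]
contact_force: [-0.5, 0.1, 0.3]
opening: 0.004
```

Call:
carry_out(
  commands=[
    {"delta_pos":[-0.003,0,0],"delta_rot":[0,0,0],"claw":0},
    {"delta_pos":[-0.006,0,0],"delta_rot":[0,0,0],"claw":0},
    {"delta_pos":[-0.009,0,0],"delta_rot":[0,0,0],"claw":0},
    {"delta_pos":[-0.011,0,0],"delta_rot":[0,0,0],"claw":0},
  ],
)

```text
time: 14.43
eef_pos: [0.5414, 0.1984, 0.0595]
tcp_rot: [0.622, 0.783, -0.001, 0.0]
contact_force: [0.8, -0.1, -0.1]
opening: 0.004
```

Call:
carry_out(
  commands=[
    {"delta_pos":[-0.001,0,0],"delta_rot":[0,0,0],"claw":0},
    {"delta_pos":[-0.002,0,0],"delta_rot":[0,0,0],"claw":0},
    {"delta_pos":[-0.003,0,0],"delta_rot":[0,0,0],"claw":0},
  ],
)

```text
time: 14.68
eef_pos: [0.5422, 0.1964, 0.0604]
tcp_rot: [0.622, 0.783, 0.0, -0.0]
contact_force: [-1.6, 5.1, 3.9]
opening: 0.001
```

Call:
carry_out(
  commands=[
    {"delta_pos":[-0.001,0,0],"delta_rot":[0,0,0],"claw":0},
    {"delta_pos":[-0.002,0,0],"delta_rot":[0,0,0],"claw":0},
  ],
)

```text
time: 14.85
eef_pos: [0.5425, 0.1951, 0.0604]
tcp_rot: [0.622, 0.783, 0.001, -0.001]
contact_force: [-1.7, 4.2, 0.6]
opening: -0.0
```

Call:
carry_out(
  commands=[
    {"delta_pos":[-0.0008,0,0],"delta_rot":[0,0,0],"claw":0},
    {"delta_pos":[-0.0015,0,0],"delta_rot":[0,0,0],"claw":0},
  ],
)

```text
time: 15.02
eef_pos: [0.5427, 0.1942, 0.0604]
tcp_rot: [0.622, 0.783, 0.001, -0.001]
contact_force: [-1.7, 6.9, 0.7]
opening: -0.002
```

Call:
carry_out(
  commands=[
    {"delta_pos":[-0.0005,0,0],"delta_rot":[0,0,0],"claw":0},
    {"delta_pos":[-0.001,0,0],"delta_rot":[0,0,0],"claw":0},
  ],
)

```text
time: 15.18
eef_pos: [0.5427, 0.194, 0.0604]
tcp_rot: [0.622, 0.783, 0.002, -0.002]
contact_force: [-2.3, 6.3, 1.0]
opening: 0.006
```

Call:
carry_out(
  commands=[
    {"delta_pos":[-0.0005,0,0],"delta_rot":[0,0,0],"claw":0},
    {"delta_pos":[-0.001,0,0],"delta_rot":[0,0,0],"claw":0},
  ],
)

```text
time: 15.35
eef_pos: [0.5427, 0.194, 0.0605]
tcp_rot: [0.622, 0.783, 0.002, -0.002]
contact_force: [-1.6, 8.6, 1.4]
opening: -0.003
```

Call:
carry_out(
  commands=[
    {"delta_pos":[-0.0012,0,0],"delta_rot":[0,0,0],"claw":0},
    {"delta_pos":[-0.0015,0,0],"delta_rot":[0,0,0],"claw":0},
    {"delta_pos":[-0.0015,0,0],"delta_rot":[0,0,0],"claw":0},
  ],
)

```text
time: 15.6
eef_pos: [0.5429, 0.1936, 0.0605]
tcp_rot: [0.622, 0.783, 0.003, -0.003]
contact_force: [-1.2, 7.3, 0.3]
opening: 0.0
```

Call:
carry_out(
  commands=[
    {"delta_pos":[-0.0018,0,0],"delta_rot":[0,0,0],"claw":0},
    {"delta_pos":[-0.002,0,0],"delta_rot":[0,0,0],"claw":0},
    {"delta_pos":[-0.002,0,0],"delta_rot":[0,0,0],"claw":0},
  ],
)

```text
time: 15.85
eef_pos: [0.5428, 0.1936, 0.0605]
tcp_rot: [0.623, 0.782, 0.005, -0.005]
contact_force: [-2.1, 9.9, 1.2]
opening: 0.001
```

Run:
```python
from h import *
s=ctrl.get_state();print(s['eef_pos'],s['contact_force']);e=s['eef_pos']
for k in (.0,.002,.003): go(e[0]+.23*k,e[1]-.9732*k,.0605,103.3)
p,d=ctrl.read_camera('scene');b=cv2.cvtColor(p,cv2.COLOR_RGB2BGR)
cv2.imwrite('pics/s9.png',cv2.resize(b[150:260,230:360],None,fx=6,fy=5.4,interpolation=cv2.INTER_CUBIC))
```

```text
[0.5428352  0.19361198 0.06051727] [-2.11220605  9.89778856  1.22668464]
dpos [-0.0, -0.0, 0.0] drot [0.001, -0.013, -0.006] rows 0.1
dpos [-0.002, 0.0, -0.0] drot [0.001, -0.013, -0.006] rows 0.1
dpos [-0.003, 0.0, -0.0] drot [0.001, -0.013, -0.006] rows 0.1
```

View pics/s9.png

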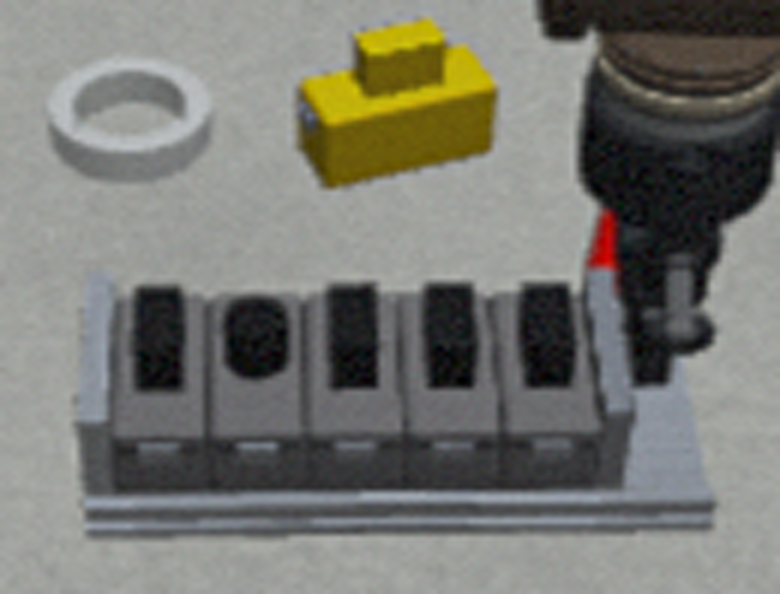

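Call:
carry_out(
  commands=[
    {"delta_pos":[-0.0015,0,0],"delta_rot":[0.001,-0.006,-0.003],"claw":0},
    {"delta_pos":[-0.0025,0,0],"delta_rot":[0.001,-0.013,-0.006],"claw":0},
    {"delta_pos":[-0.0025,0,0],"delta_rot":[0.001,-0.013,-0.006],"claw":0},
    {"delta_pos":[-0.0025,0,0],"delta_rot":[0.001,-0.013,-0.006],"claw":0},
  ],
)

```text
time: 16.23
eef_pos: [0.5428, 0.1936, 0.0604]
tcp_rot: [0.621, 0.784, 0.002, -0.001]
contact_force: [-2.4, 11.9, 0.3]
opening: -0.002
```

Run:
```python
from h import *
s=ctrl.get_state();print(s['eef_pos'],s['contact_force']);e=s['eef_pos']
for k in (.0,): go(e[0]+.23*k,e[1]-.9732*k,.0605,103.3)
```

```text
[0.54279843 0.19355879 0.06044392] [-2.37541206 11.90827635  0.32862793]
dpos [0.0, 0.0, -0.0001] drot [0.001, -0.004, -0.001] rows 0.0
```

Call:
carry_out(
  commands=[
    {"delta_pos":[-0.0025,0,0],"delta_rot":[0,-0.004,0],"claw":0},
    {"delta_pos":[-0.0033,0,0],"delta_rot":[0,-0.004,0],"claw":0},
    {"delta_pos":[-0.0033,0,0],"delta_rot":[0,-0.004,0],"claw":0},
    {"delta_pos":[-0.0033,0,0],"delta_rot":[0,-0.004,0],"claw":0},
  ],
)

```text
time: 16.57
eef_pos: [0.5428, 0.1935, 0.0605]
tcp_rot: [0.621, 0.784, 0.003, -0.002]
contact_force: [-1.5, 14.0, 0.4]
opening: -0.001
```

Call:
carry_out(
  commands=[
    {"delta_pos":[-0.0038,0,0],"delta_rot":[0,-0.006,0],"claw":0},
    {"delta_pos":[-0.0038,0,0],"delta_rot":[0,-0.006,0],"claw":0},
    {"delta_pos":[-0.0038,0,0],"delta_rot":[0,-0.006,0],"claw":0},
    {"delta_pos":[-0.0038,0,0],"delta_rot":[0,-0.006,0],"claw":0},
    {"delta_pos":[-0.0038,0,0],"delta_rot":[0,-0.006,0],"claw":0},
    {"delta_pos":[-0.0038,0,0],"delta_rot":[0,-0.006,0],"claw":0},
  ],
)

```text
time: 17.07
eef_pos: [0.5428, 0.1936, 0.0605]
tcp_rot: [0.622, 0.783, 0.003, -0.002]
contact_force: [-2.7, 15.8, -0.6]
opening: 0.002
```

Run:
```python
from h import *
s=ctrl.get_state();print(s['eef_pos'],s['contact_force']);e=s['eef_pos']
go(e[0],e[1],.0605,103.3)
```

```text
[0.54284504 0.19355131 0.06049269] [-2.72520411 15.80951492 -0.57489378]
dpos [0.0, 0.0, -0.0] drot [0.002, -0.007, -0.004] rows 0.1
```

Call:
carry_out(
  commands=[
    {"delta_pos":[-0.0037,0,0],"delta_rot":[0,-0.006,0],"claw":0},
    {"delta_pos":[-0.0037,0,0],"delta_rot":[0,-0.006,0],"claw":0},
    {"delta_pos":[-0.0037,0,0],"delta_rot":[0,-0.006,0],"claw":0},
    {"delta_pos":[-0.0015,0,0],"delta_rot":[0,0,0],"claw":0},
    {"delta_pos":[0.002,0,0],"delta_rot":[0,0,0],"claw":0},
    {"delta_pos":[0.012,0,0],"delta_rot":[0,0,0],"claw":0},
    {"delta_pos":[0.02,0,-0.01],"delta_rot":[0,0,0],"claw":0},
    {"delta_pos":[0.022,0,-0.04],"delta_rot":[0,0,0],"claw":0},
  ],
)

```text
time: 17.73
eef_pos: [0.5341, 0.2146, 0.0966]
tcp_rot: [0.622, 0.783, -0.001, -0.005]
contact_force: [0.3, -0.3, -0.1]
opening: -0.002
```

Call:
carry_out(
  commands=[
    {"delta_pos":[0,0,-0.03],"delta_rot":[0,0,0],"claw":0},
    {"delta_pos":[0.01,0,-0.07],"delta_rot":[0,0,0],"claw":0},
    {"delta_pos":[0.03,0.01,-0.1],"delta_rot":[0,0,0],"claw":0},
    {"delta_pos":[0.06,0.02,-0.12],"delta_rot":[0,0,0],"claw":0},
    {"delta_pos":[0.09,0.03,-0.13],"delta_rot":[0,0,0],"claw":0},
    {"delta_pos":[0.1,0.03,-0.13],"delta_rot":[0,0,0],"claw":0},
    {"delta_pos":[0.1,0.03,-0.13],"delta_rot":[0,0,0],"claw":0},
  ],
)

```text
time: 18.32
eef_pos: [0.5416, 0.3204, 0.2287]
tcp_rot: [0.621, 0.784, -0.0, -0.005]
contact_force: [-0.2, -0.9, -0.1]
opening: 0.0
```

Run:
```python
from h import *
s=ctrl.get_state();print(s['eef_pos'],s['contact_force'])
for n in('top','scene'):
    p,d=ctrl.read_camera(n);b=cv2.cvtColor(p,cv2.COLOR_RGB2BGR);cv2.imwrite(f'pics/{n}10.png',b)
    if n=='top':
        W=world('top',d);v,u=np.mgrid[:420,:560];z=W[...,2]
        m=((z>.066)&(z<.1)&(u>195)&(u<320)&(v>160)&(v<250)).astype(np.uint8)
        k_,l,st,c=cv2.connectedComponentsWithStats(m)
        for k in range(1,k_):
            if st[k,4]>15:
                q=W[l==k];r=cv2.minAreaRect((q[:,:2]*1000).astype(np.float32));r0=np.array(r[0])
                print(c[k].round(1),q[:,2].mean().round(4),np.round(r0,1),np.round(r[1],1),round(r[2],1),'s',(r0@[-.23,.9732]+55).round(1),'n',(r0@[.9732,.23]).round(1))
```

```text
[0.54163283 0.32035918 0.22866434] [-0.17038155 -0.8988255  -0.12531656]
[306.9 192.4] 0.0694 [595.4 -30. ] [95.5 12.2] 13.1 s -111.1 n 572.5
[296.7 194. ] 0.0864 [589.4  -4.8] [40.2 20.3] 13.5 s -85.3 n 572.5
[263.8 201.6] 0.0865 [570.9  73.2] [40.5 19.7] 14.1 s -5.0 n 572.4
[280.3 197.8] 0.0857 [580.1  33.5] [26.7 26.6] 1.5 s -45.8 n 572.3
[220.5 212.3] 0.0706 [546.3 176. ] [91.4 12. ] 13.3 s 100.6 n 572.1
[247.4 205.4] 0.0869 [561.5 111.9] [40.2 19.9] 13.3 s 34.8 n 572.2
[230.8 209.1] 0.087 [552.4 150.8] [40.  20.1] 12.8 s 74.7 n 572.3
```

View pics/scene10.png

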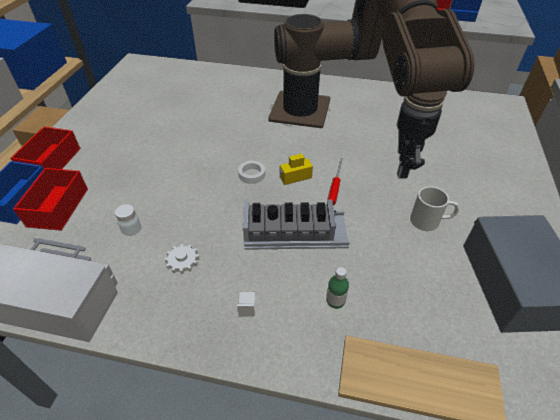

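View pics/top10.png

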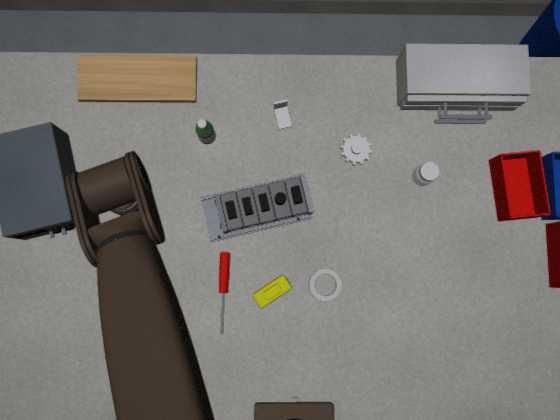

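```bash
python3 -c "
from h import *
print(abs(ctrl.get_state()['dq']).max());print(ctrl.sign_off())"
```

```text
0.024274201509171322
the job is handed in; nothing more can be done
None
```

The new case is back in the row, directly beside the knobbed case on its bookend side. I handed the job in at about 18.5 s of the 70 s allowed.

**What I did:**
- I gripped the third case by its block and eased it and the last case along until the bookend met its stop. The camera put the distance between end plate and bookend at 203.3 mm, against a nominal 203.8 mm.
- I lowered the new case into the gap of about 42 mm and released it on the tray floor with only a few newtons of contact.
- I pushed the bookend back with closed fingers until nothing moved any more, then held a steady push of about 15 N (14–16 N read) before withdrawing.

**Last checks (camera good to about 2 mm):**
- **Row closed:** the space between plates is 199.7 mm, against 200 mm for five touching cases. The bookend came back about 3.6 mm from its stop, so its joint is near 0.0384, below the 0.0402 limit.
- **New case:** it sits on the tray's middle line, with its top level with the other cases. It measured 40.8 mm from the knobbed case.
- **Other things:** the bystanders look unmoved in both pictures. The arm was clear, with contact force at about zero.

No check failed. The force on the end plate and the joint value could not be read directly. I inferred them from the wrist force and the pictures.

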